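# Clamp a milled block with a notched slide fixture

### The job

Clamp the milled block in the fixture: pull the release bar up and hold it up while you slide the carriage along the bed, so that its spring nose pushes the block home against the end stop and is itself pressed in about half-way. Then let the bar drop so that it locks in the nearest notch and keeps the block clamped by the spring. Never press the nose in until it bottoms, and leave the things around the fixture where they are.

Things in the scene. Friction and masses are not known exactly. Their poses are not given: they have to be found in the camera images.
- fixture: Fixed slide fixture: aluminium base plate 116 (x) x 340 (y) x 12 mm, from y = -155 to +185 mm; origin on the table top. The carriage slides along its y axis, +y being towards the block and the end stop. The bed, at z = 12 mm, lies between two 8 mm high guide strips (inner faces at x = -17.5 and +17.5 mm).
- rack (a point): Middle of the toothed steel rack along the fixture's -x side, at the height of the tooth tops (24 mm above the table). Teeth 6 mm high, 3.5 mm thick, pitch 8 mm. The bar's 3 mm blade drops between them where the carriage's origin is at fixture y = -78, -70, -62 ... +58 mm (every 8 mm), with about 0.75 mm play either way. Below y = -84 mm is a long plain parking slot.
- bed_end (a point): A fixed point of the bed, at fixture y = +120 mm, z = 12 mm. The plain steel end stop stands across the bed near it, top 46 mm above the table. It was set by hand: its face (towards -y) lies anywhere from fixture y = +80 to +140 mm; its place is not reported and must be felt or seen.
- carriage: Grey carriage, 84 x 50 mm, top 45 mm above the table; axes as the fixture's, origin at table height under its middle. On its +y side a round spring nose (17 mm disc, 27 mm above the table), its face 50 mm in +y from the origin when free, pushes in up to 22 mm: 2 N at first, then 0.9 N per mm (12 N half-way, 22 N where it bottoms).
- release_bar (a joint): Lift of the release bar over the carriage, m: 0 = fully down, blade in a notch; 0.006 = blade on top of a tooth; above that free to slide; 0.012 = upper stop. A spring pulls it down with 5 to 6 N. With the bar down the teeth lock the carriage both ways; the bar rides along with the carriage.
- bar_grip (a point): Middle of the release bar's horizontal grip: a dark round rod 14 mm thick, 56 mm long along the fixture's x axis, on two upright 8 mm rods 64 mm apart; 98 mm above the table with the bar down, with 46 mm free height under the rod. Pinch it from above with the fingers closing along the fixture's y.
- block_center (a point): Centre of the loose milled steel-grey block, 32 (x) x 56 (y) x 22 mm, about 0.12 kg, lying in the bed between the guide strips, long side along the fixture's y, free of both nose and end stop at first. Its two 32 x 22 mm ends are what nose and end stop touch.
- milled_block: The same milled block; origin at the middle of its underside.
- gauge_ring: Bystander: steel ring 58 mm across, 18 mm high, standing on the table behind the fixture; origin at its underside.
- small_gauge_block: Bystander: steel gauge block 9 x 35 x 30 mm in front of the fixture; origin at its underside.
- shaft: Bystander: turned stepped shaft, flange 33 mm, 73 mm high, standing behind the fixture; origin at its underside.
- hex_key: Bystander: black hex key 34 x 109 x 8 mm lying in front of the fixture; origin at its underside.
- carriage_top (a point): Middle of the grey carriage's top, 45 mm above the table, straight above the carriage's origin. Its fixture y is -120 to +62 mm over the whole travel, -120 to -90 mm at the start (parked). The slide is greased: about 1.5 N of friction plus 0.08 N per mm/s of speed.

How it is judged:
On the way, in this order (a step that is already met when the one before it is completed fails the run):
1. the release bar is lifted clear of the teeth (value of joint release_bar above 0.0065 m), for 0.1 s.
2. with the bar up, the nose is pressed on the block against the end stop (value of joint release_bar above 0.005 m and contact force between milled_block and carriage above 3.5 N), for 0.1 s.
At the end, for the whole second after the job is handed in: Release bar down in a notch (lift under 2.5 mm); the carriage clamps the block against the end stop with 3.5 to 18 N of spring force (nose in about 2 to 17.5 mm); block still, flat (tilt under 0.1 rad, centre under 28 mm high) and straight (within 0.12 rad) in the bed (value of joint release_bar below 0.0025 m and contact force between milled_block and carriage between 3.5 and 18 N and linear speed of milled_block below 0.01 m/s and z of block_center in the frame of fixture below 0.028 m and angle between milled_block's own z axis and vertical below 0.1 rad and angle between the y axis of milled_block and the y axis of fixture, either way round below 0.12 rad); the robot touches nothing.
It fails at once if the nose is bottomed: more than 25 N between the carriage's nose and the block (contact force between milled_block and carriage above 25 N).
It fails at once if a thing beside the fixture is pushed more than 20 mm away (distance of any of gauge_ring, small_gauge_block, shaft, hex_key from where it was at the start of the episode above 0.02 m).
It also fails if it takes over 54 s, if anything falls off the work surface, if the arm or the gripper's body presses on something with over 40 N, if the wrist force passes 120 N, or if a joint passes its speed limit or range.

### The arm

A 6-joint arm with a two-finger parallel gripper is mounted at the origin on the work surface; the furniture and walls round the work are solid. World frame = base frame: x ahead of the robot, y to its left, z up, the work surface at z = 0. Lengths are in m, angles in rad, forces in N, time in s.
With the tool pointing down it reaches from about 0.375 to 0.975 m from the base axis. Payload 3.8 kg.
Tool frame: the origin (TCP) lies on the mounting face of the last link; the fingertips stand 173 mm ahead of it and the grasp point (between the pads) lies 155 mm ahead of it; z points along the fingers, y is the line along which they close (so a half turn about z gives the same grasp; the last joint's range is limited). The gripper opens to 85 mm and grips with 20 to 120 N. Pads are 22 mm wide; open, the fingers measure 114 mm over their backs; the gripper's body (76 mm by 85 mm) begins 54 mm behind the grasp point. The pads swing forward as they close: fully open they stand 13 mm farther back than shut.
Start: joints at [1.1, 0.264, 1.604, -0, 1.274, -0.037], TCP at [0.284, 0.612, 0.405] pointing down, gripper open.
Joint ranges: [-2.63, 2.63], [-0.94, 2.18], [0.31, 2.57], [-1.31, 4.45], [0, 2.66], [-2.55, 2.55]. Speed limits (rad/s): [2.57, 2.57, 3.14, 3.14, 3.14, 3.14].

### API

Orientations are given as a rotation vector (axis times angle).
In Python, from workcell import bot gives the robot as it stands.
- The arm moves only by the tool drive_tool, never from a script. Its argument "increments" is a list of rows, each an object with "delta_pos": the shift along the tool's x, y, z in mm, a list of three; "turn": the turn about the tool's z in rad; "jaw": the opening, from -1 (shut) to 1 (fully open). A call has 1 to 8 rows; each row shifts and turns the commanded pose from where the row before left it, along the tool's axes as they then stand; what a row does not reach is not made up. A row lasts 1/12 s, in which the tool goes at most 41.7 mm and 7.16 degrees, less where a joint would pass 70% of its speed; a pose out of reach is approached as far as the arm can. A call is refused whole if a number of a shift passes 41.7 or a number of a turn 0.125, either way. A call with a gripper value outside its range is refused whole. The fingers move at their own pace and stop on an object; "grip_force" is the grip in N (left out, the last holds). Time passes only in rows, so rows that do not move let the fingers close. It gives the time, the measured TCP pose, the force, the opening and the grip force at its end, in the units of the state.
- bot.read_state(): the state, without advancing time (a new reading comes with each control period).
- bot.read_camera(name): name is "scene" or "top" or "wrist"; returns a dict with "pixels" (400x640x3 uint8, red, green, blue), "fovy" (degrees; the focal length in pixels is half the picture's height over the tangent of half this angle, whatever the lens; pixels are square), "cx", "cy" (the principal point, pixels), "camera_from_world" (4x4, takes a point from world to camera coordinates); the wrist camera has in their place "hand_eye" (4x4, takes a point from camera to tool coordinates, whose origin is the TCP and whose axes are the flange's). Camera axes: x right, y down, z forward; pixel columns grow to the right and rows downward; lengths in m; the calibration is good to about 2 mm. A picture is of the moment at which its call begins: read the wrist's pose just before it. There is no depth.
- bot.finish_job(): hands the job in; it is judged then, once.
The state is a dict: "time": time; "q": joint angles; "joint_vel": joint speeds; "joint_torque": joint torques, N m; "tool_pos": TCP position; "tcp_rot": TCP orientation; "wrist_force": force on the tool from outside, world axes, zero at the start; "torque": the same for the moment, N m; "width": opening from 0.0 (shut) to 1.0 (fully open); "grip_force": force on a finger pad.
Only numpy, scipy, OpenCV 4.12 (cv2) and the standard library are available. Lean on these libraries where they do the work, as an engineer would, in place of code of your own. Each camera call takes 0.05 s, during which the arm holds its last target. There are 200 camera calls.

## Working session

There is one attempt and no reset: what is moved stays moved. The work goes in short steps, Python scripts to look and compute and a tool call to move; the robot and the scene stay as the last step left them, time stands still between calls to the robot, and variables do not carry over. Pictures are saved under pics/ and viewed, at most 10 in all, crops included, and the job is handed in when it is done.

Besides the shell and the picture viewer there is one more tool, called after "Request:" as name(argument=value, ...) on one line, values as JSON. drive_tool: Moves the arm, as the interface text tells. Its arguments: {"type":"object","properties":{"increments":{"type":"array"},"grip_force":{"type":"number"}},"required":["increments"]}

```bash
mkdir -p pics; cat > h.py <<'E'
import numpy as np, cv2
from scipy.spatial.transform import Rotation as R
from workcell import bot
def cam(n):
    s=bot.read_state(); c=bot.read_camera(n); c['f']=200/np.tan(np.radians(c['fovy'])/2)
    if 'camera_from_world' in c: c['wc']=np.linalg.inv(np.array(c['camera_from_world']))
    else:
        T=np.eye(4);T[:3,:3]=R.from_rotvec(s['tcp_rot']).as_matrix();T[:3,3]=s['tool_pos'];c['wc']=T@np.array(c['hand_eye'])
    return c
def ray(c,u,v,z):
    d=c['wc'][:3,:3]@np.array([(u-c['cx'])/c['f'],(v-c['cy'])/c['f'],1]);o=c['wc'][:3,3]
    return o+d*(z-o[2])/d[2]
def proj(c,p):
    q=np.linalg.inv(c['wc'])@np.append(p,1);return c['cx']+c['f']*q[0]/q[2],c['cy']+c['f']*q[1]/q[2]
def save(c,n): cv2.imwrite('pics/'+n,c['pixels'][:,:,::-1])
E
python3 - <<'E'
from h import *
s=bot.read_state();print({k:np.round(v,3) for k,v in s.items()})
for n in('top','scene','wrist'):
    c=cam(n);save(c,n+'0.png');print(n,c['fovy'],np.round(c['wc'],3).tolist())
a=cv2.imread('pics/top0.png');b=cv2.imread('pics/scene0.png')
E
```

```text
{'time': np.float64(0.0), 'q': array([ 1.1  ,  0.265,  1.605, -0.   ,  1.274, -0.037]), 'joint_vel': array([ 0.   , -0.   ,  0.   ,  0.001, -0.   , -0.   ]), 'joint_torque': array([ 0.0000e+00, -5.1512e+01, -3.6731e+01,  0.0000e+00,  1.3000e-02,
       -0.0000e+00]), 'tool_pos': array([0.284, 0.612, 0.403]), 'tcp_rot': array([-0.676, -3.067,  0.004]), 'wrist_force': array([ 1.178, -0.207, -0.395]), 'torque': array([-0.012, -0.002, -0.033]), 'grip_force': np.float64(0.0), 'width': np.float64(0.999)}
top 57.92082364174784 [[-0.007, -0.996, 0.087, 0.516], [-0.999, 0.004, -0.034, -0.022], [0.034, -0.087, -0.996, 0.936], [0.0, 0.0, 0.0, 1.0]]
scene 49.49578842306293 [[-0.47, -0.56, 0.682, 0.009], [-0.882, 0.28, -0.378, 0.288], [0.021, -0.78, -0.625, 0.639], [0.0, 0.0, 0.0, 1.0]]
wrist 66.57948653475685 [[0.42, 0.871, 0.253, 0.219], [0.907, -0.403, -0.12, 0.642], [-0.003, 0.28, -0.96, 0.372], [0.0, 0.0, 0.0, 1.0]]
```

View pics/top0.png

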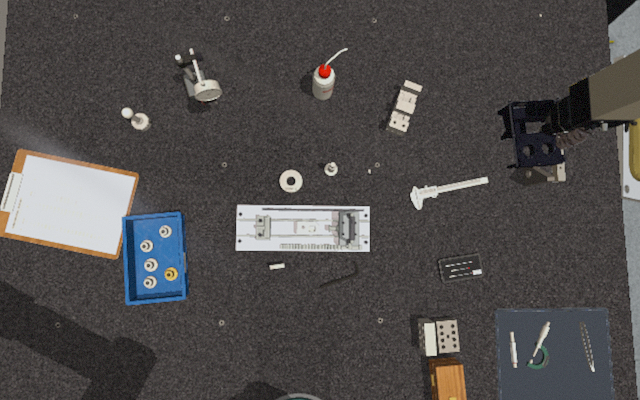

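View pics/scene0.png

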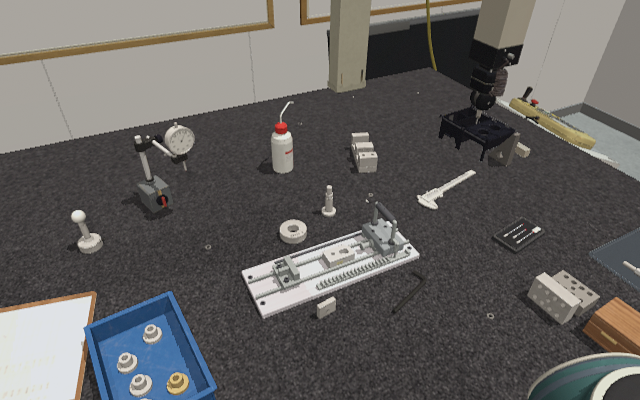

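The top view shows the plate at columns 236–370, rows 205–252. The carriage is at about (348,228), the block at (308,228) and the end stop at (262,228). The rack is on the lower side, so fixture +y points to image left. The scene view agrees, with the grip at about (383,212).

```bash
cat >> h.py <<'E'
def plate(c):
    g=cv2.cvtColor(c['pixels'],cv2.COLOR_RGB2HSV);m=((g[:,:,2]>150)&(g[:,:,1]<40)).astype(np.uint8)
    m[:195]=0;m[262:]=0;m[:,:228]=0;m[:,378:]=0
    m=cv2.morphologyEx(m,cv2.MORPH_OPEN,np.ones((3,3)))
    P=np.argwhere(m)[:,::-1].astype(np.float32);W=np.array([ray(c,*p,.012)[:2] for p in P],np.float32)
    return cv2.minAreaRect(W*1000),P.min(0),P.max(0)
E
python3 - <<'E'
from h import *
c=cam('top');r,a,b=plate(c);print(r,a,b,cv2.boxPoints(r))
im=c['pixels'][195:262,228:378];cv2.imwrite('pics/crop1.png',cv2.resize(im[:,:,::-1],None,fx=5,fy=5,interpolation=cv2.INTER_CUBIC))
E
```

```text
((523.2974243164062, -14.307022094726562), (339.16741943359375, 116.93559265136719), 88.8819580078125) [236. 205.] [369. 251.] [[ 461.5318  -182.7176 ]
 [ 578.4451  -184.99928]
 [ 585.06305  154.10356]
 [ 468.14972  156.38524]]
```

View pics/crop1.png

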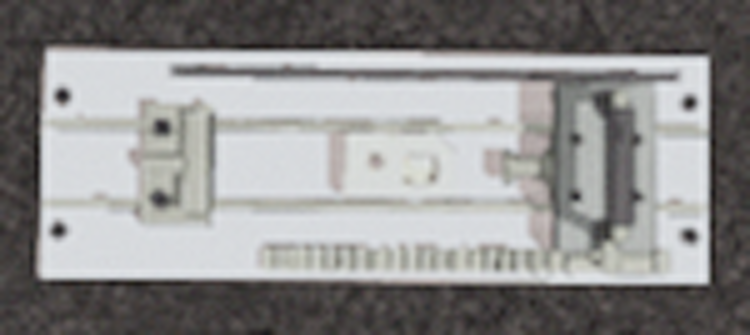

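```bash
cat >> h.py <<'E'
O=np.array([.5230,-.0293]);YAW=-.0195
def tofix(p):
    d=(np.array(p[:2])-O)*1000;c,s=np.cos(YAW),np.sin(YAW);return np.round([c*d[0]+s*d[1],-s*d[0]+c*d[1],p[2]*1000],1)
def toworld(x,y,z):
    c,s=np.cos(YAW),np.sin(YAW);return np.array([O[0]+(c*x-s*y)/1000,O[1]+(s*x+c*y)/1000,z/1000])
E
python3 - <<'E'
from h import *
c=cam('top')
for n,u,v,z in [('grip',620,155,.098),('stopR',212,160,.046),('blkL',342,165,.034),('blkR',450,165,.034),('nose',502,163,.027),('carL',555,165,.045),('carR',657,165,.045)]:
    print(n,tofix(ray(c,228+u/5,195+v/5,z)))
s=bot.read_state();print(np.round(R.from_rotvec(s['tcp_rot']).as_matrix(),4).tolist(),s['tool_pos'])
print(c['wc'][:3,3])
E
```

```text
grip [  4.9 -99.9  98. ]
stopR [ 0.6 93.7 46. ]
blkL [-0.9 30.5 34. ]
blkR [ -0.2 -23.2  34. ]
nose [  1.1 -49.5  27. ]
carL [  0.3 -74.5  45. ]
carR [   1. -125.   45.]
[[-0.9074, 0.4203, -0.0005], [0.4203, 0.9074, -0.0009], [0.0, -0.0011, -1.0]] [0.28365499 0.61233568 0.40403395]
[ 0.51576782 -0.02211456  0.93575441]
```

Request:
drive_tool(increments=[{"delta_pos":[0,0,0],"turn":-0.1035,"jaw":1},{"delta_pos":[0,0,0],"turn":-0.1035,"jaw":1},{"delta_pos":[0,0,0],"turn":-0.1035,"jaw":1},{"delta_pos":[0,0,0],"turn":-0.1035,"jaw":1},{"delta_pos":[-12.6,-36.8,2],"turn":0,"jaw":1},{"delta_pos":[-12.6,-36.8,2],"turn":0,"jaw":1},{"delta_pos":[-12.6,-36.8,2],"turn":0,"jaw":1},{"delta_pos":[-12.6,-36.8,2],"turn":0,"jaw":1}])

```text
time: 0.92
tool_pos: [0.3312, 0.4629, 0.3963]
tcp_rot: [-0.029, -3.141, 0.001]
wrist_force: [0.5, 0.3, 0.0]
width: 0.999
grip_force: 0.0
```

Request:
drive_tool(increments=[{"delta_pos":[-12.6,-36.8,2],"turn":0,"jaw":0.5},{"delta_pos":[-12.6,-36.8,2],"turn":0,"jaw":0.5},{"delta_pos":[-12.6,-36.8,2],"turn":0,"jaw":0.5},{"delta_pos":[-12.6,-36.8,2],"turn":0,"jaw":0.5},{"delta_pos":[-12.6,-36.8,2],"turn":0,"jaw":0.5},{"delta_pos":[-12.6,-36.8,2],"turn":0,"jaw":0.5},{"delta_pos":[-12.6,-36.8,2],"turn":0,"jaw":0.5},{"delta_pos":[-12.6,-36.8,2],"turn":0,"jaw":0.5}])

```text
time: 1.58
tool_pos: [0.4261, 0.1662, 0.3808]
tcp_rot: [0.031, 3.141, 0.0]
wrist_force: [1.3, -0.2, 0.0]
width: 0.75
grip_force: 0.0
```

Request:
drive_tool(increments=[{"delta_pos":[-12.6,-36.8,2],"turn":0,"jaw":0.2},{"delta_pos":[-12.6,-36.8,2],"turn":0,"jaw":0.2},{"delta_pos":[-12.6,-36.8,2],"turn":0,"jaw":0.2},{"delta_pos":[-12.6,-36.8,2],"turn":0,"jaw":0.2},{"delta_pos":[-12.6,-36.8,2],"turn":0,"jaw":0.2},{"delta_pos":[-12.6,-36.8,2],"turn":0,"jaw":0.2},{"delta_pos":[-12.6,-36.8,2],"turn":0,"jaw":0.2},{"delta_pos":[0,0,0],"turn":0,"jaw":0.2}])

```text
time: 2.25
tool_pos: [0.5106, -0.0967, 0.3667]
tcp_rot: [0.039, 3.14, -0.005]
wrist_force: [-0.6, 0.6, 1.3]
width: 0.598
grip_force: 0.0
```

```bash
python3 - <<'E'
from h import *
c=cam('wrist');save(c,'w1.png');s=bot.read_state();print(s['time'],s['tool_pos'],tofix(s['tool_pos']),np.round(R.from_rotvec(s['tcp_rot']).as_matrix(),4).tolist(),s['width'],s['wrist_force'])
print(np.round(np.array(c['hand_eye']),3).tolist())
for p in [(0,-100,98),(-28,-100,98),(28,-100,98),(0,93.7,46),(0,0,12)]: print(p,proj(c,toworld(*p)))
E
```

```text
2.3 [ 0.50979564 -0.0943975   0.36654932] [-11.9 -65.3 366.5] [[-0.9997, 0.0249, 0.0001], [0.0249, 0.9997, -0.0006], [-0.0001, -0.0006, -1.0]] 0.5971459946472802 [ 0.05527586 -0.55133565  0.5270695 ]
[[-0.0, -0.96, -0.28, 0.071], [1.0, 0.0, -0.001, -0.0], [0.001, -0.28, 0.96, 0.032], [0.0, 0.0, 0.0, 1.0]]
(0, -100, 98) (np.float64(285.50781855842604), np.float64(218.33088110766707))
(-28, -100, 98) (np.float64(284.09652687451626), np.float64(185.10852614800365))
(28, -100, 98) (np.float64(286.8331222603248), np.float64(249.52904553804015))
(0, 93.7, 46) (np.float64(488.908663589885), np.float64(200.21895835722952))
(0, 0, 12) (np.float64(386.72515513427294), np.float64(192.09155193788771))
```

View pics/w1.png

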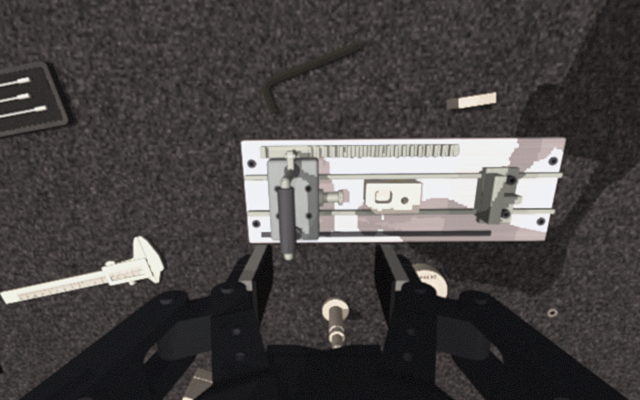

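The wrist view shows the grip rod centred near (287,218), 1.5 px from my prediction. The block spans columns 366–421 and the stop's left edge is at about 480.

```bash
python3 - <<'E'
from h import *
c=cam('wrist')
g=cv2.cvtColor(c['pixels'],cv2.COLOR_RGB2GRAY)
for r in (205,210,230): print(r,[(i,int(g[r,i])) for i in range(274,304)])
for r in (190,196,205): print(r,[(i,int(g[r,i])) for i in range(472,520)])
for r in (190,):print(r,[(i,int(g[r,i])) for i in list(range(338,372))+list(range(415,428))])
x=cv2.resize(c['pixels'][130:270,235:575],None,fx=2.35,fy=2.35,interpolation=cv2.INTER_CUBIC);cv2.imwrite('pics/w1c.png',x[:,:,::-1])
for u in(477,480,483,486,489,492):print(u,tofix(ray(c,u,196,.012)),tofix(ray(c,u,196,.046)))
E
```

```text
205 [(274, 100), (275, 76), (276, 89), (277, 95), (278, 100), (279, 101), (280, 102), (281, 101), (282, 94), (283, 90), (284, 89), (285, 84), (286, 80), (287, 73), (288, 65), (289, 57), (290, 93), (291, 155), (292, 189), (293, 190), (294, 190), (295, 191), (296, 190), (297, 193), (298, 190), (299, 189), (300, 189), (301, 188), (302, 185), (303, 174)]
210 [(274, 123), (275, 82), (276, 83), (277, 94), (278, 101), (279, 100), (280, 101), (281, 101), (282, 94), (283, 90), (284, 90), (285, 85), (286, 81), (287, 73), (288, 64), (289, 58), (290, 77), (291, 138), (292, 183), (293, 189), (294, 188), (295, 187), (296, 185), (297, 188), (298, 188), (299, 188), (300, 188), (301, 185), (302, 189), (303, 187)]
230 [(274, 168), (275, 119), (276, 84), (277, 85), (278, 93), (279, 97), (280, 100), (281, 100), (282, 94), (283, 88), (284, 88), (285, 91), (286, 83), (287, 76), (288, 71), (289, 61), (290, 53), (291, 56), (292, 78), (293, 85), (294, 71), (295, 55), (296, 61), (297, 98), (298, 143), (299, 182), (300, 190), (301, 188), (302, 187), (303, 189)]
190 [(472, 200), (473, 111), (474, 77), (475, 81)
[... 1752 characters left out ...]
347, 241), (348, 241), (349, 241), (350, 241), (351, 242), (352, 242), (353, 240), (354, 241), (355, 241), (356, 242), (357, 242), (358, 244), (359, 236), (360, 176), (361, 122), (362, 173), (363, 242), (364, 243), (365, 241), (366, 239), (367, 240), (368, 240), (369, 240), (370, 241), (371, 241), (415, 240), (416, 238), (417, 221), (418, 190), (419, 211), (420, 239), (421, 242), (422, 242), (423, 242), (424, 241), (425, 240), (426, 241), (427, 242)]
477 [  3.6 102.3  12. ] [-5.6 84.7 46. ]
480 [  3.6 105.6  12. ] [-5.5 87.6 46. ]
483 [  3.6 108.9  12. ] [-5.5 90.6 46. ]
486 [  3.6 112.2  12. ] [-5.5 93.5 46. ]
489 [  3.6 115.5  12. ] [-5.5 96.4 46. ]
492 [  3.6 118.7  12. ] [-5.5 99.4 46. ]
```

View pics/w1c.png

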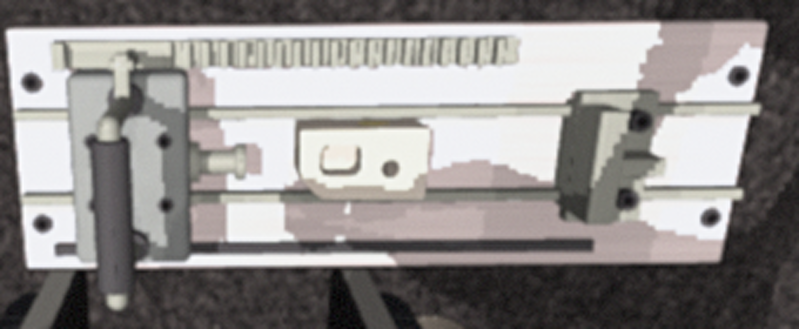

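The sharper crop puts the stop's top edge at image column 487 and its foot at 472, so the face is at fixture y ≈ 95. The notch at y = +2 (nose in about 13 mm) is the likely target.

```bash
cat >> h.py <<'E'
def st():
    s=bot.read_state();M=R.from_rotvec(s['tcp_rot']).as_matrix();print(round(float(s['time']),2),'fix',tofix(s['tool_pos']),'yaw err',round(float(np.arctan2(M[1,0],-M[0,0])+YAW),4),'w',round(float(s['width']),3),'F',np.round(s['wrist_force'],1),'g',s['grip_force'])
    return s,M
E
python3 - <<'E'
from h import *
c=cam('wrist');s,M=st()
g=cv2.cvtColor(c['pixels'],cv2.COLOR_RGB2GRAY)
for p in [(0,-100,98),(-28,-100,98),(28,-100,98)]: print(p,proj(c,toworld(*p)))
for r in (195,210,225): print(r,[int(v) for v in g[r,266:300]])
print('delta tool to above grip',M.T@(toworld(0,-100,253+50)-s['tool_pos'])*1000)
E
```

```text
2.4 fix [-12.8 -62.6 366.4] yaw err 0.002 w 0.596 F [-0.3  0.9  1.1] g 0.0
(0, -100, 98) (np.float64(279.50864598854554), np.float64(220.76646200798996))
(-28, -100, 98) (np.float64(277.9661487321204), np.float64(187.61776596322235))
(28, -100, 98) (np.float64(280.9579513389579), np.float64(251.9124380133008))
195 [190, 188, 190, 188, 163, 100, 76, 84, 92, 96, 97, 102, 100, 95, 95, 89, 83, 80, 75, 65, 58, 80, 138, 183, 191, 189, 187, 188, 187, 187, 190, 185, 191, 190]
210 [188, 188, 190, 192, 187, 167, 102, 75, 87, 97, 98, 98, 102, 98, 94, 88, 90, 84, 77, 71, 63, 58, 107, 169, 187, 189, 188, 186, 186, 187, 186, 188, 186, 189]
225 [178, 184, 185, 186, 188, 181, 150, 96, 81, 91, 97, 98, 100, 98, 93, 91, 88, 84, 83, 73, 67, 54, 66, 119, 170, 178, 178, 184, 185, 186, 181, 184, 185, 184]
delta tool to above grip [-12.88495689 -37.43750795  63.35557906]
```

Request:
drive_tool(increments=[{"delta_pos":[-3.2,-9.2,15.8],"turn":0,"jaw":0.1},{"delta_pos":[-3.2,-9.2,15.8],"turn":0,"jaw":0.1},{"delta_pos":[-3.2,-9.2,15.8],"turn":0,"jaw":0.1},{"delta_pos":[-3.2,-9.2,15.8],"turn":0,"jaw":0.1},{"delta_pos":[0,0,0],"turn":0,"jaw":0.1},{"delta_pos":[0,0,0],"turn":0,"jaw":0.1}])

```text
time: 2.9
tool_pos: [0.5207, -0.1269, 0.3027]
tcp_rot: [-0.029, -3.139, -0.002]
wrist_force: [0.8, -0.7, 0.8]
width: 0.547
grip_force: 0.0
```

```bash
python3 - <<'E'
from h import *
c=cam('wrist');s,M=st();save(c,'w2.png')
print('delta tool to grip',M.T@(toworld(0,-99.5,253)-s['tool_pos'])*1000)
for p in [(0,-99.5,98),(-28,-99.5,98),(28,-99.5,98)]: print(p,proj(c,toworld(*p)))
E
```

```text
2.95 fix [  0.  -97.7 303.8] yaw err -0.001 w 0.553 F [0.8 0.3 0.2] g 0.0
delta tool to grip [ 2.21911775e-02 -1.78495219e+00  5.07795478e+01]
(0, -99.5, 98) (np.float64(320.34985223800305), np.float64(237.38401604516037))
(-28, -99.5, 98) (np.float64(320.2562968811632), np.float64(192.9629425308113))
(28, -99.5, 98) (np.float64(320.43592298899677), np.float64(278.2513194949553))
```

View pics/w2.png

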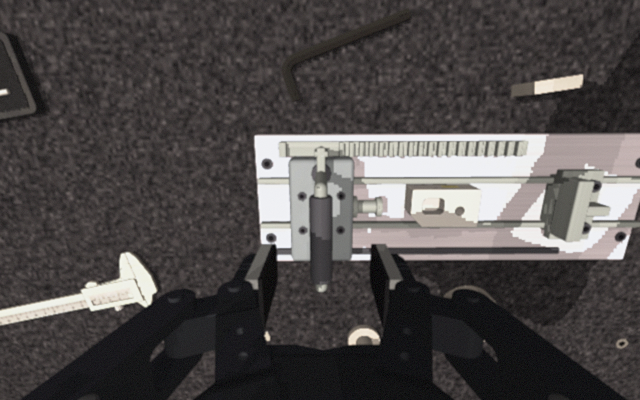

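The rod is at columns 310–332, rows 195–283, centred between the fingers and matching the prediction (320,237). Descend.

Request:
drive_tool(increments=[{"delta_pos":[0,-1.5,10],"turn":0,"jaw":0.1},{"delta_pos":[0,0,14],"turn":0,"jaw":0.1},{"delta_pos":[0,0,14],"turn":0,"jaw":0.1},{"delta_pos":[0,0,12.5],"turn":0,"jaw":0.1},{"delta_pos":[0,0,0],"turn":0,"jaw":0.1},{"delta_pos":[0,0,0],"turn":0,"jaw":0.1}])

```text
time: 3.45
tool_pos: [0.5209, -0.1294, 0.2525]
tcp_rot: [-0.03, -3.14, -0.001]
wrist_force: [-0.3, 0.2, 0.2]
width: 0.549
grip_force: 0.0
```

Request:
drive_tool(increments=[{"delta_pos":[0,0,0],"turn":0,"jaw":-1},{"delta_pos":[0,0,0],"turn":0,"jaw":-1},{"delta_pos":[0,0,0],"turn":0,"jaw":-1},{"delta_pos":[0,0,0],"turn":0,"jaw":-1},{"delta_pos":[0,0,0],"turn":0,"jaw":-1},{"delta_pos":[0,0,0],"turn":0,"jaw":-1},{"delta_pos":[0,0,0],"turn":0,"jaw":-1},{"delta_pos":[0,0,0],"turn":0,"jaw":-1}], grip_force=40)

```text
time: 4.12
tool_pos: [0.5219, -0.13, 0.2542]
tcp_rot: [0.031, 3.139, -0.001]
wrist_force: [-0.8, 0.5, 7.0]
width: 0.15
grip_force: 39.2
```

```bash
python3 -c "
from h import *
st()"
```

```text
4.12 fix [   0.8 -100.7  254.2] yaw err 0.0004 w 0.15 F [-0.8  0.5  7. ] g 39.200406074523926
```

Request:
drive_tool(increments=[{"delta_pos":[0,0,-3],"turn":0,"jaw":-1},{"delta_pos":[0,0,-3],"turn":0,"jaw":-1},{"delta_pos":[0,0,-3.5],"turn":0,"jaw":-1},{"delta_pos":[0,0,0],"turn":0,"jaw":-1},{"delta_pos":[0,0,0],"turn":0,"jaw":-1},{"delta_pos":[0,0,0],"turn":0,"jaw":-1}])

```text
time: 4.62
tool_pos: [0.5217, -0.1299, 0.2622]
tcp_rot: [0.031, 3.14, -0.0]
wrist_force: [5.9, -0.3, -5.6]
width: 0.149
grip_force: 38.9
```

```bash
python3 -c "
from h import *
st()"
```

```text
4.62 fix [   0.6 -100.7  262.2] yaw err 0.0004 w 0.149 F [ 5.9 -0.3 -5.6] g 38.91931414604187
```

Request:
drive_tool(increments=[{"delta_pos":[-0.5,0,-1],"turn":0,"jaw":-1},{"delta_pos":[0,3,0],"turn":0,"jaw":-1},{"delta_pos":[0,5,0],"turn":0,"jaw":-1},{"delta_pos":[0,5,0],"turn":0,"jaw":-1},{"delta_pos":[0,5,0],"turn":0,"jaw":-1},{"delta_pos":[0,5,0],"turn":0,"jaw":-1},{"delta_pos":[0,5,0],"turn":0,"jaw":-1},{"delta_pos":[0,2,0],"turn":0,"jaw":-1}])

```text
time: 5.28
tool_pos: [0.5224, -0.1004, 0.2632]
tcp_rot: [0.03, 3.141, -0.003]
wrist_force: [4.1, -3.3, -5.9]
width: 0.15
grip_force: 39.1
```

```bash
python3 -c "
from h import *
st()"
```

```text
5.28 fix [  0.8 -71.1 263.2] yaw err -0.0003 w 0.15 F [ 4.1 -3.3 -5.9] g 39.05078887939453
```

Sliding freely with the bar at about 9 mm. Continue.

Request:
drive_tool(increments=[{"delta_pos":[-0.4,4,0],"turn":0,"jaw":-1},{"delta_pos":[0,5,0],"turn":0,"jaw":-1},{"delta_pos":[0,5,0],"turn":0,"jaw":-1},{"delta_pos":[0,5,0],"turn":0,"jaw":-1},{"delta_pos":[0,5,0],"turn":0,"jaw":-1},{"delta_pos":[0,5,0],"turn":0,"jaw":-1},{"delta_pos":[0,5,0],"turn":0,"jaw":-1},{"delta_pos":[0,3,0],"turn":0,"jaw":-1}])

```text
time: 5.95
tool_pos: [0.5232, -0.0636, 0.2629]
tcp_rot: [-0.03, -3.141, 0.004]
wrist_force: [3.4, -4.5, -6.6]
width: 0.144
grip_force: 39.1
```

Request:
drive_tool(increments=[{"delta_pos":[0,2,0],"turn":0,"jaw":-1},{"delta_pos":[0,2,0],"turn":0,"jaw":-1},{"delta_pos":[0,2,0],"turn":0,"jaw":-1},{"delta_pos":[0,1,0],"turn":0,"jaw":-1},{"delta_pos":[0,0,0],"turn":0,"jaw":-1},{"delta_pos":[0,0,0],"turn":0,"jaw":-1}])

```text
time: 6.45
tool_pos: [0.5233, -0.0561, 0.2631]
tcp_rot: [-0.031, -3.14, 0.0]
wrist_force: [3.1, -3.0, -5.8]
width: 0.146
grip_force: 39.1
```

```bash
python3 - <<'E'
from h import *
st();c=cam('top')
im=c['pixels'][195:262,228:378];t=cam('scene')['pixels'][200:330,225:435]
a=cv2.resize(im,(750,335),interpolation=cv2.INTER_CUBIC);cv2.imwrite('pics/c3.png',cv2.resize(t,None,fx=3.7,fy=3.7,interpolation=cv2.INTER_CUBIC)[:,:,::-1])
E
```

```text
6.45 fix [  0.9 -26.7 263.1] yaw err 0.0002 w 0.146 F [ 3.1 -3.  -5.8] g 39.12572622299194
```

View pics/c3.png

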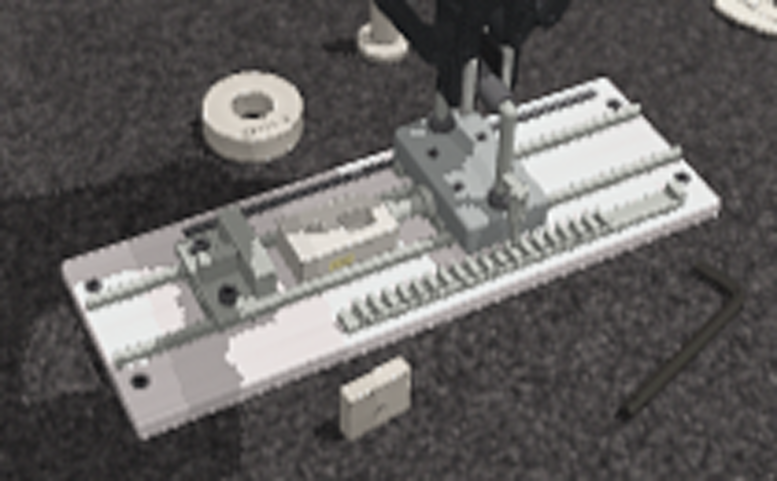

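The crop shows the block straight in front of the nose with a small gap to the stop. Advance slowly and feel for contact.

Request:
drive_tool(increments=[{"delta_pos":[0,2,0],"turn":0,"jaw":-1},{"delta_pos":[0,2,0],"turn":0,"jaw":-1},{"delta_pos":[0,2,0],"turn":0,"jaw":-1},{"delta_pos":[0,2,0],"turn":0,"jaw":-1},{"delta_pos":[0,2,0],"turn":0,"jaw":-1},{"delta_pos":[0,0,0],"turn":0,"jaw":-1},{"delta_pos":[0,0,0],"turn":0,"jaw":-1}])

```text
time: 7.13
tool_pos: [0.5236, -0.0454, 0.2633]
tcp_rot: [-0.031, -3.141, -0.001]
wrist_force: [1.5, -0.9, -6.4]
width: 0.149
grip_force: 39.1
```

Request:
drive_tool(increments=[{"delta_pos":[0,2,0],"turn":0,"jaw":-1},{"delta_pos":[0,2,0],"turn":0,"jaw":-1},{"delta_pos":[0,0,0],"turn":0,"jaw":-1},{"delta_pos":[0,0,0],"turn":0,"jaw":-1}])

```text
time: 7.47
tool_pos: [0.5236, -0.0416, 0.2633]
tcp_rot: [-0.031, -3.141, -0.001]
wrist_force: [0.6, -1.4, -6.0]
width: 0.147
grip_force: 39.1
```

Request:
drive_tool(increments=[{"delta_pos":[0,2,0],"turn":0,"jaw":-1},{"delta_pos":[0,2,0],"turn":0,"jaw":-1},{"delta_pos":[0,0,0],"turn":0,"jaw":-1},{"delta_pos":[0,0,0],"turn":0,"jaw":-1}])

```text
time: 7.8
tool_pos: [0.5237, -0.0378, 0.2633]
tcp_rot: [-0.031, -3.141, -0.0]
wrist_force: [-1.5, -3.5, -5.5]
width: 0.146
grip_force: 39.2
```

Request:
drive_tool(increments=[{"delta_pos":[0,2,0],"turn":0,"jaw":-1},{"delta_pos":[0,1,0],"turn":0,"jaw":-1},{"delta_pos":[0,0,0],"turn":0,"jaw":-1},{"delta_pos":[0,0,0],"turn":0,"jaw":-1}])

```text
time: 8.13
tool_pos: [0.5238, -0.0352, 0.2633]
tcp_rot: [-0.031, -3.141, 0.001]
wrist_force: [-1.8, -5.0, -5.5]
width: 0.146
grip_force: 39.2
```

Request:
drive_tool(increments=[{"delta_pos":[0,2,0],"turn":0,"jaw":-1},{"delta_pos":[0,1,0],"turn":0,"jaw":-1},{"delta_pos":[0,0,0],"turn":0,"jaw":-1},{"delta_pos":[0,0,0],"turn":0,"jaw":-1}])

```text
time: 8.47
tool_pos: [0.5238, -0.0326, 0.2633]
tcp_rot: [-0.03, -3.141, 0.003]
wrist_force: [-1.4, -7.5, -6.3]
width: 0.145
grip_force: 39.2
```

```bash
python3 -c "
from h import *
st()"
```

```text
8.47 fix [  0.9  -3.3 263.3] yaw err -0.0002 w 0.145 F [-1.4 -7.5 -6.3] g 39.234251976013184
```

Contact began near y ≈ −9, so half-way is at about +2, which is a notch. Advance there, then lower.

Request:
drive_tool(increments=[{"delta_pos":[0,2,0],"turn":0,"jaw":-1},{"delta_pos":[0,2,0],"turn":0,"jaw":-1},{"delta_pos":[0,2,0],"turn":0,"jaw":-1},{"delta_pos":[0,0,0],"turn":0,"jaw":-1},{"delta_pos":[0,0,0],"turn":0,"jaw":-1}])

```text
time: 8.88
tool_pos: [0.5239, -0.0274, 0.2634]
tcp_rot: [-0.03, -3.141, 0.006]
wrist_force: [-1.2, -11.6, -5.2]
width: 0.145
grip_force: 39.3
```

```bash
python3 -c "
from h import *
st()"
```

```text
8.88 fix [  0.9   2.  263.4] yaw err -0.0007 w 0.145 F [ -1.2 -11.6  -5.2] g 39.3219780921936
```

```bash
cat >> h.py <<'E'
def gp():
    s,M=st();print('grasp pt',tofix(np.array(s['tool_pos'])+M[:,2]*.155))
E
python3 -c "
from h import *
gp()"
```

```text
8.88 fix [  0.9   2.  263.4] yaw err -0.0007 w 0.145 F [ -1.2 -11.6  -5.2] g 39.3219780921936
grasp pt [  0.7   1.4 108.4]
```

Request:
drive_tool(increments=[{"delta_pos":[0,0,2],"turn":0,"jaw":-1},{"delta_pos":[0,0,2],"turn":0,"jaw":-1},{"delta_pos":[0,0,1],"turn":0,"jaw":-1},{"delta_pos":[0,0,0],"turn":0,"jaw":-1},{"delta_pos":[0,0,0],"turn":0,"jaw":-1}])

```text
time: 9.3
tool_pos: [0.5239, -0.0274, 0.2584]
tcp_rot: [-0.03, -3.14, 0.006]
wrist_force: [-2.2, -11.3, -6.1]
width: 0.146
grip_force: 39.3
```

```bash
python3 -c "
from h import *
gp()"
```

```text
9.3 fix [  0.9   1.9 258.4] yaw err -0.0006 w 0.146 F [ -2.2 -11.3  -6.1] g 39.335689544677734
grasp pt [  0.8   1.3 103.4]
```

Request:
drive_tool(increments=[{"delta_pos":[0,0,1],"turn":0,"jaw":-1},{"delta_pos":[0,0,1],"turn":0,"jaw":-1},{"delta_pos":[0,0,1],"turn":0,"jaw":-1},{"delta_pos":[0,0,1],"turn":0,"jaw":-1},{"delta_pos":[0,0,0],"turn":0,"jaw":-1},{"delta_pos":[0,0,0],"turn":0,"jaw":-1}])

```text
time: 9.8
tool_pos: [0.5239, -0.0274, 0.2544]
tcp_rot: [-0.03, -3.14, 0.006]
wrist_force: [-2.6, -11.5, -5.6]
width: 0.149
grip_force: 39.5
```

```bash
python3 -c "
from h import *
gp()"
```

```text
9.8 fix [  0.9   1.9 254.4] yaw err -0.0006 w 0.149 F [ -2.6 -11.5  -5.6] g 39.492732882499695
grasp pt [ 0.8  1.4 99.4]
```

Request:
drive_tool(increments=[{"delta_pos":[0,0,0.7],"turn":0,"jaw":-1},{"delta_pos":[0,-0.8,0.5],"turn":0,"jaw":-1},{"delta_pos":[0,-0.8,0],"turn":0,"jaw":-1},{"delta_pos":[0,0,0],"turn":0,"jaw":-1},{"delta_pos":[0,0,0],"turn":0,"jaw":-1}])

```text
time: 10.22
tool_pos: [0.524, -0.0283, 0.2542]
tcp_rot: [-0.031, -3.141, 0.003]
wrist_force: [-4.2, -7.5, 1.7]
width: 0.15
grip_force: 40.0
```

```bash
python3 -c "
from h import *
gp()"
```

```text
10.22 fix [  1.    1.  254.2] yaw err 0.0 w 0.15 F [-4.2 -7.5  1.7] g 39.98034417629242
grasp pt [ 0.9  0.8 99.2]
```

The bar has bottomed (254.2 mm, force now upward) and the tooth is taking up the spring load. Unload the arm and open the fingers.

Request:
drive_tool(increments=[{"delta_pos":[0.5,-0.8,0],"turn":0,"jaw":-1},{"delta_pos":[0,-0.4,0],"turn":0,"jaw":-1},{"delta_pos":[0,0,0],"turn":0,"jaw":-0.3},{"delta_pos":[0,0,0],"turn":0,"jaw":0.1},{"delta_pos":[0,0,0],"turn":0,"jaw":0.1},{"delta_pos":[0,0,0],"turn":0,"jaw":0.1},{"delta_pos":[0,0,0],"turn":0,"jaw":0.1},{"delta_pos":[0,0,0],"turn":0,"jaw":0.1}])

```text
time: 10.88
tool_pos: [0.5239, -0.0285, 0.2534]
tcp_rot: [0.031, 3.141, 0.0]
wrist_force: [0.1, -0.6, 1.0]
width: 0.55
grip_force: 0.0
```

Request:
drive_tool(increments=[{"delta_pos":[0,0,-10],"turn":0,"jaw":0.1},{"delta_pos":[0,0,-15],"turn":0,"jaw":0.1},{"delta_pos":[0,0,-20],"turn":0,"jaw":0.1},{"delta_pos":[0,0,-20],"turn":0,"jaw":0.1},{"delta_pos":[0,0,-20],"turn":0,"jaw":0.1},{"delta_pos":[0,0,0],"turn":0,"jaw":0.1},{"delta_pos":[0,0,0],"turn":0,"jaw":0.1}])

```text
time: 11.47
tool_pos: [0.5244, -0.0287, 0.3404]
tcp_rot: [0.031, 3.137, -0.001]
wrist_force: [-0.1, 0.3, 0.4]
width: 0.552
grip_force: 0.0
```

```bash
python3 - <<'E'
from h import *
gp();c=cam('wrist');save(c,'w4.png')
for n,p in [('grip',(0,1.4,98)),('car+edge',(0,27,45)),('stop',(0,95,46))]: print(n,proj(c,toworld(*p)))
E
```

```text
11.47 fix [  1.4   0.6 340.4] yaw err 0.0003 w 0.552 F [-0.1  0.3  0.4] g 0.0
grasp pt [  2.    0.5 185.4]
grip (np.float64(324.9190125296325), np.float64(213.04968290039963))
car+edge (np.float64(353.3256518238535), np.float64(194.39371270448405))
stop (np.float64(429.80110121072113), np.float64(194.67916745852813))
```

View pics/w4.png

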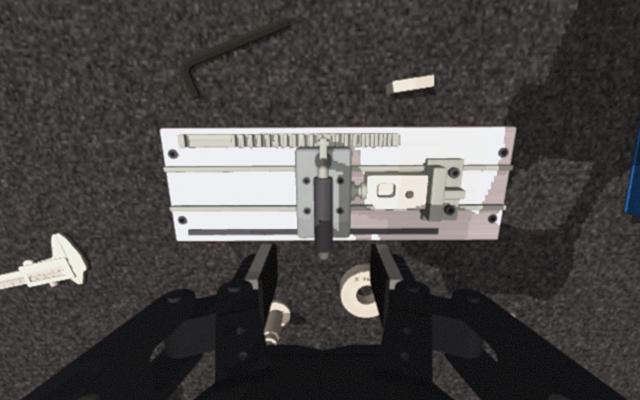

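The grip is at column 324 as predicted, the block touches both nose and stop, and nothing nearby has moved. The arm is clear, so I'm handing in.

```bash
python3 -c "
from h import *
print(bot.finish_job())"
```

```text
the job is handed in; nothing more can be done
None
```

The job is handed in, with no verdict returned: the bar is down in the notch near fixture y = +2 mm, the nose holds the block against the end stop at an estimated 12 N (about half-way in), and the arm is clear.

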